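# Swing the hold-down bar over the paint tin

## Task

Two like shaker stands are on the mixing bench. On the stand that holds the green paint tin, push the free end of the red bar round on its pin until the bar lies over the lid, up against the yellow stop post. Leave the tin standing in its cradle and leave the empty stand's bar alone.

Things in the scene. Friction and masses are not known exactly. Their poses are not given: they have to be found in the camera images.
- stand: Fixed stand holding the green tin: grey plate 355 x 100 mm (x -225 to +130), top 20 mm up. Origin: pivot pin axis at bench level; x along the plate, z up. Tin cradle of six 16 mm pegs round x = -110, y = 0. Yellow stop post, 16 mm across, 125 mm high, at x = -165, y = -20. Pin nut 127 mm high; blue motor box at x = +80, 80 mm high. A like stand without a tin is beside it, left or right.
- bar (a joint): Angle (rad) of this stand's red bar about the vertical pin. Bar 24 mm wide, 103 to 118 mm above the bench, free end 215 mm from the pin axis. At angle a it points along (-cos a, +sin a) in the stand's x, y; at 0 it lies over the tin, against the stop post, and goes no further. Starts 0.6 to 0.9 open; slight friction (1 to 2 N at the free end); stays where left.
- tin: Closed paint tin with green lid and band, 75 mm across, 75 mm high, about 0.35 kg, standing loose in the stand's cradle with 3 mm play; lid 95 mm above the bench. Origin: centre of its underside, z up.
- spare_end (a point): Middle of the free end of the red bar on the empty stand (same build; this point 110 mm above the bench, 215 mm from its pin; open 0.6 to 0.9 rad to the same side). To be left where it is.
There are look-alikes about, which are no part of the job. Of the things like the tin, leave any that is orange; of the rest the larger one is meant.

How it is judged:
By the outcome, as a careful person would: the job done as asked, in the order asked, and still so for the second after the job is handed in, with the robot touching nothing.
It also fails if it takes over 32 s, if anything falls off the work surface, if the arm or the gripper's body presses on something with over 40 N, if the wrist force passes 120 N, or if a joint passes its speed limit or range.

## Robot

A 6-joint arm with a two-finger parallel gripper is mounted at the origin on the work surface. World frame = base frame: x ahead of the robot, y to its left, z up, the work surface at z = 0. Lengths are in m, angles in degrees, forces in N, time in s.
With the tool pointing down it reaches from about 0.375 to 0.9 m from the base axis. Payload 3.1 kg.
Tool frame: the origin (TCP) lies at the very end of the fingers, on their centre line; the grasp point (between the pads) lies 19 mm behind it (bot.hold_point_z is the z of the grasp point in the tool frame, in m); z points along the fingers, y is the direction in which the jaws open and shut (so a half turn about z gives the same grasp; the last joint's range is limited). The gripper opens to 87 mm and grips with 3 to 60 N. Pads are 19 mm wide; open, the fingers measure 117 mm over their backs; the gripper's body (75 mm by 190 mm) begins 51 mm behind the grasp point.
Start: joints at [-73.367, 30.224, 82.088, -0, 67.689, -10.227], TCP at [0.282, -0.558, 0.187] pointing down, gripper open.
Joint ranges: [-176.69, 176.69], [-43.24, 126.21], [12.49, 139.97], [-82, 262], [0, 151.66], [-163.58, 163.58]. Speed limits (degrees/s): [159.86, 159.86, 180, 180, 180, 180].

## Interface

Orientations are given as a 3x3 rotation matrix whose columns are the frame's x, y, z axes.
In Python, from rig import bot gives the robot as it stands.
- The arm moves only by the tool servo_tool, never from a script. Its argument "increments" is a list of rows, each a list of 3 entries, a list of its own where there are three numbers: the closure, from 0 (fully open) to 1 (shut), then the shift along the tool's x, y, z in mm, then the turn about the tool's z in degrees. In form: [[claw, [x, y, z], turn], ...]. A call has 1 to 5 rows; each row shifts and turns the commanded pose from where the row before left it, along the tool's axes as they then stand; what a row does not reach is not made up. A row lasts 1/8 s, in which the tool goes at most 62.5 mm and 10.7 degrees, less where a joint would pass 70% of its speed; a pose out of reach is approached as far as the arm can. A call with a gripper value outside its range is refused whole. The fingers move at their own pace and stop on an object; the grip force is fixed at half the most. Time passes only in rows, so rows that do not move let the fingers close. It gives the time, the measured TCP pose, the force and the opening at its end, in the units of the state.
- bot.read_state(): the state, without advancing time (a new reading comes with each control period).
- bot.capture(name): name is "scene" or "top"; returns (picture, depth): 420x560x3 uint8, blue, green, red; 420x560 float32, m along the optical axis (not along the pixel's ray), 0 where there is no reading.
- bot.camera_info(name): a dict with "K" (3x3 intrinsics, pixels), "R" (3x3) and "t" (3): a world point X has camera coordinates R X + t. Camera axes: x right, y down, z forward; pixel columns grow to the right and rows downward; lengths in m; the calibration is good to about 2 mm. A picture is of the moment at which its call begins. camera_info takes no time and is no camera call.
- bot.hand_in(): hands the job in, once; it reports no verdict.
Trained networks look in the newest picture that a camera, given by its name, has taken for a name from the list of things; names that differ only in an ending like _2 or _b are one class to them, and where a whole thing is asked for, a point or a joint stands for the part that bears it (a point fixed in the world has none). Each returns a list of dicts, best first, with "p" (0 to 1); they miss things now and then, are a little off and sometimes report something else, mostly with a low value. They report only what shows in the picture. A call takes as long as a camera call. They do not tell look-alikes from the thing itself.
- bot.find_in(camera, thing): "bbox" ([left, top, right, bottom] in pixels, round what is visible of it).
- bot.trace(camera, thing): "region" (420x560 bool, what is visible of it) and "bbox" ([left, top, right, bottom] in pixels, round what is visible of it).
The state is a dict: "time_s": time; "joint_positions": joint angles; "qvel": joint speeds; "tau": joint torques, N m; "position": TCP position; "tcp_rot": TCP orientation; "force": force on the tool from outside, world axes, zero at the start; "moment": the same for the moment, N m; "opening": opening from 0.0 (shut) to 1.0 (fully open).
Only numpy, scipy, OpenCV 4.12 (cv2) and the standard library are available. Lean on these libraries where they do the work, as an engineer would, in place of code of your own. Each camera call takes 0.05 s, during which the arm holds its last target.

## Working session

There is one attempt and no reset: what is moved stays moved. The work goes in short steps, Python scripts to look and compute and a tool call to move; the robot and the scene stay as the last step left them, time stands still between calls to the robot, and variables do not carry over. Pictures are saved under pics/ and viewed, and the job is handed in when it is done.

Besides the shell and the picture viewer there is one more tool, called after ">>>" as name([rows], argument=value, ...), one row to a line, values as JSON. servo_tool: Moves the arm, as the interface text tells. Its arguments: {"type":"object","properties":{"increments":{"type":"array","items":{"type":"array"}}},"required":["increments"]}

```bash
mkdir -p pics; cat > h.py <<'E'
from rig import bot
import numpy as np, cv2
def cap(n,f):
    im,d=bot.capture(n); cv2.imwrite(f'pics/{f}.png',im); np.save(f'{f}_d.npy',d); return im,d
def w(n,u,v,d):
    c=bot.camera_info(n);K=np.array(c['K']);R=np.array(c['R']);t=np.array(c['t'])
    u=np.atleast_1d(u);v=np.atleast_1d(v);d=np.atleast_1d(d)
    p=np.stack([(u-K[0,2])/K[0,0]*d,(v-K[1,2])/K[1,1]*d,d],1)
    return (p-t)@R
def atz(n,u,v,z):
    a=w(n,u,v,1.0)[0];c=bot.camera_info(n);o=-np.array(c['R']).T@np.array(c['t'])
    return o+(a-o)*(z-o[2])/(a[2]-o[2])
E
python3 - <<'E'
from h import *
cap('top','top0');cap('scene','sc0')
for c in ('top','scene'):
    for t in ('stand','bar','tin','spare_end'):
        print(c,t,[(np.round(r['bbox']).tolist(),round(r['p'],2)) for r in bot.find_in(c,t)])
s=bot.read_state();print(s['time_s'],s['position'],s['tcp_rot'])
E
```

```text
top stand [([127.0, 100.0, 234.0, 264.0], 0.63)]
top bar [([130.0, 142.0, 203.0, 242.0], 0.73)]
top tin [([244.0, 200.0, 272.0, 225.0], 0.97), ([181.0, 189.0, 224.0, 225.0], 0.63), ([100.0, 169.0, 149.0, 210.0], 0.6)]
top spare_end [([303.0, 157.0, 383.0, 251.0], 0.81)]
scene stand [([286.0, 102.0, 433.0, 262.0], 0.56)]
scene bar [([354.0, 104.0, 387.0, 192.0], 0.71)]
scene tin [([278.0, 188.0, 300.0, 219.0], 0.9), ([318.0, 145.0, 355.0, 192.0], 0.87), ([386.0, 125.0, 423.0, 167.0], 0.81)]
scene spare_end [([214.0, 180.0, 239.0, 290.0], 0.78), ([284.0, 102.0, 434.0, 259.0], 0.32)]
0.5 [ 0.28238649 -0.55750445  0.18700398] [[ 8.92093253e-01  4.51851331e-01 -4.51944964e-05]
 [ 4.51851333e-01 -8.92093249e-01  9.07220681e-05]
 [ 6.75182063e-07 -1.01353738e-04 -9.99999995e-01]]
```

View pics/top0.png

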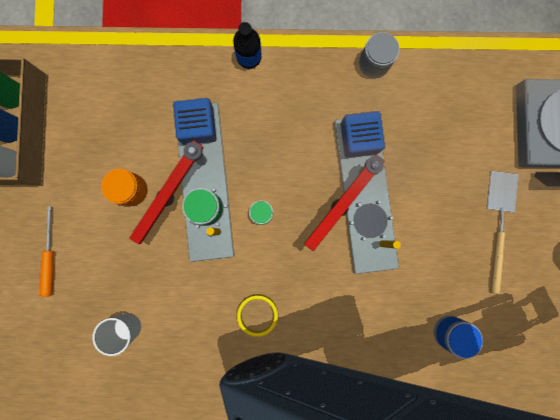

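View pics/sc0.png

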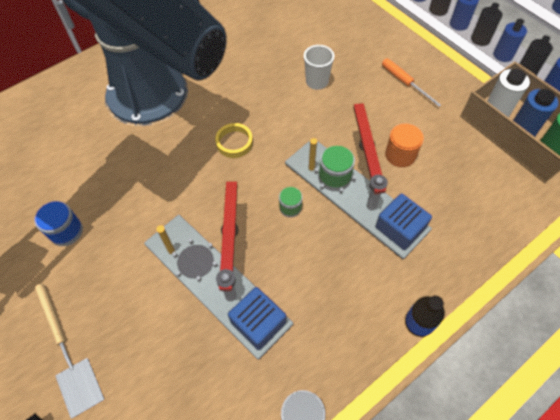

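The top view shows the green tin's stand on the left: pin (193,151), bar end (137,240), tin lid (201,206), stop post top (211,231). The empty stand is on the right. The orange tin at (124,187) is close to the bar.

```bash
python3 - <<'E'
from h import *
im=cv2.imread('pics/top0.png');d=np.load('top0_d.npy')
for n,(u,v,z) in dict(pin=(193,150,.127),lid=(201,206,.095),post=(210.5,231,.125),orange=(121,187,.08),small=(261,212,.05),cup=(111,337,.1),spareP=(375,164,.127),spareE=(310,246,.11)).items():
    print(n,atz('top',u,v,z).round(3), w('top',u,v,d[int(v),int(u)]).round(3))
hsv=cv2.cvtColor(im,cv2.COLOR_BGR2HSV)
m=((hsv[...,0]<6)|(hsv[...,0]>174))&(hsv[...,1]>180)&(hsv[...,2]>90)
m[:100]=0
n,L,st,c=cv2.connectedComponentsWithStats(m.astype(np.uint8))
for i in range(1,n):
    if st[i,4]>150:
        v,u=np.nonzero(L==i);P=w('top',u,v,d[v,u]);P=P[abs(P[:,2]-.118)<.01]
        print(st[i],len(P),P.mean(0).round(3));r=cv2.minAreaRect(P[:,:2].astype(np.float32));print(cv2.boxPoints(r).round(3).tolist())
c=bot.camera_info('top');print(-np.array(c['R']).T@c['t'])
cv2.imwrite('pics/crop.png',cv2.resize(im[90:280,90:280],None,fx=3,fy=3,interpolation=cv2.INTER_CUBIC))
# heights near bar end
for nm in ('orange',):
    v,u=np.nonzero((hsv[...,0]>6)&(hsv[...,0]<20)&(hsv[...,1]>230)&(hsv[...,2]>200));k=(u>95)&(u<155)&(v>160)&(v<215);P=w('top',u[k],v[k],d[v[k],u[k]]);print(P.min(0),P.max(0),np.median(P,0))
E
```

```text
pin [0.626 0.213 0.127] [[0.625 0.212 0.128]]
lid [0.516 0.201 0.095] [[0.516 0.2   0.097]]
post [0.464 0.175 0.125] [[0.464 0.175 0.126]]
orange [0.556 0.372 0.08 ] [[0.557 0.374 0.074]]
small [0.507 0.078 0.05 ] [[0.507 0.078 0.052]]
cup [0.252 0.374 0.1  ] [[0.233 0.403 0.028]]
spareP [ 0.601 -0.152  0.127] [[ 0.6   -0.152  0.128]]
spareE [ 0.436 -0.023  0.11 ] [[ 0.436 -0.022  0.119]]
[ 130  156   63   88 1149] 1145 [0.526 0.277 0.118]
[[0.43799999356269836, 0.3190000057220459], [0.6060000061988831, 0.2150000035762787], [0.6179999709129333, 0.23499999940395355], [0.44999998807907104, 0.33899998664855957]]
[ 304  168   69   83 1099] 1086 [ 0.508 -0.078  0.119]
[[0.4269999861717224, -0.02800000086426735], [0.5809999704360962, -0.15000000596046448], [0.5950000286102295, -0.13199999928474426], [0.4410000145435333, -0.009999999776482582]]
[0.45578724 0.04899396 0.90076606]
[0.45578724 0.04899396 0.06913936] [0.59568415 0.4148324  0.90076606] [0.56019847 0.37957049 0.07597476]
```

View pics/crop.png

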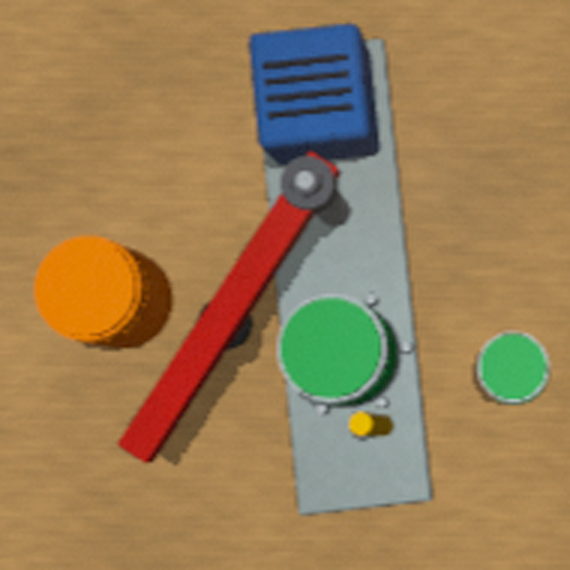

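```bash
cat > plan.py <<'E'
from h import *
pin=np.array([.626,.213]);th=np.arctan2(.108,.994);e=np.array([np.cos(th),np.sin(th)]);yy=np.array([-e[1],e[0]])
def tgt(a,off,r=.195):
    s=r*np.array([-np.cos(a),np.sin(a)])+off*np.array([np.sin(a),np.cos(a)])
    return pin+s[0]*e+s[1]*yy, np.degrees(th-a)  # desired yaw of tool y axis (mod 180)
def inc(x,y,z,yaw=None):
    s=bot.read_state();R=np.array(s['tcp_rot']);p=np.array(s['position'])
    cur=np.degrees(np.arctan2(R[1,1],R[0,1]))
    dl=(R.T@(np.array([x,y,z])-p)*1000).round(1)
    t=None if yaw is None else -(((yaw-cur)+90)%180-90)
    return dl,t
E
python3 - <<'E'
from plan import *
print(tgt(.676,.045),tgt(.0,.0215))
p,y=tgt(.676,.045)
print(inc(.45,-.1,.187),inc(p[0],p[1],.187,y))
E
```

```text
(array([0.48579433, 0.35580186]), np.float64(-32.53097595471456)) (array([0.42981857, 0.21331105]), np.float64(6.200970996129091))
(array([ 356.3, -332.4,    0. ]), None) (array([ 5.941e+02, -7.228e+02,  1.000e-01]), np.float64(-30.606498297412685))
```

>>> servo_tool([
  [1,[36,-33,0],0],
  [1,[36,-33,0],0],
  [1,[36,-33,0],0],
  [1,[36,-33,0],0],
  [1,[36,-33,0],0],
])

```text
time_s: 1.12
position: [0.369, -0.3277, 0.1873]
tcp_rot: [[0.892, 0.451, 0.001], [0.451, -0.892, -0.001], [0.0, 0.001, -1.0]]
force: [0.6, 0.5, -0.2]
opening: 0.519
```

>>> servo_tool([
  [1,[36,-33,0],0],
  [1,[36,-33,0],0],
  [1,[36,-33,0],0],
  [1,[36,-33,0],0],
  [1,[36,-33,0],0],
])

```text
time_s: 1.75
position: [0.4552, -0.0991, 0.1874]
tcp_rot: [[0.892, 0.452, 0.001], [0.452, -0.892, -0.0], [0.001, 0.001, -1.0]]
force: [0.1, -0.2, -0.1]
opening: 0.02
```

>>> servo_tool([
  [1,[24,-39,0],0],
  [1,[24,-39,0],0],
  [1,[24,-39,0],0],
  [1,[24,-39,0],0],
  [1,[24,-39,0],0],
])

```text
time_s: 2.38
position: [0.4737, 0.1292, 0.1873]
tcp_rot: [[0.892, 0.452, 0.001], [0.452, -0.892, -0.0], [0.001, 0.0, -1.0]]
force: [1.2, 0.3, 0.9]
opening: 0.005
```

>>> servo_tool([
  [1,[24,-39,0],0],
  [1,[24,-39,0],0],
  [1,[24,-39,0],0],
  [1,[24,-39,0],0],
  [1,[24,-39,0],0],
])

```text
time_s: 3.0
position: [0.4924, 0.3575, 0.1872]
tcp_rot: [[0.892, 0.452, 0.0], [0.452, -0.892, 0.0], [0.0, 0.0, -1.0]]
force: [-0.2, -0.3, 0.7]
opening: 0.007
```

>>> servo_tool([
  [1,[0,0,0],-8],
  [1,[0,0,0],-8],
  [1,[0,0,0],-8],
  [1,[0,0,0],-6.5],
  [1,[0,0,0],0],
])

```text
time_s: 3.62
position: [0.4923, 0.3559, 0.1871]
tcp_rot: [[0.54, 0.841, 0.0], [0.841, -0.54, -0.0], [0.0, 0.0, -1.0]]
force: [-0.6, -0.6, -0.3]
opening: 0.005
```

```bash
python3 - <<'E'
from plan import *
p,y=tgt(.676,.045)
print(inc(p[0],p[1],.09,y)); s=bot.read_state();print(s['time_s'],s['position'],s['force'],s['opening'],s['joint_positions'])
cap('scene','sc1')
E
```

```text
(array([-3.6, -5.5, 97.1]), np.float64(-0.17975221496008942))
3.625 [0.49234023 0.35589804 0.18709741] [-0.58960094 -0.57682555 -0.28908506] 0.00509968596392631 [ 2.53351895e+01  2.88578455e+01  8.46962553e+01 -2.02997167e-03
  6.64424808e+01  5.80467289e+01]
```

View pics/sc1.png

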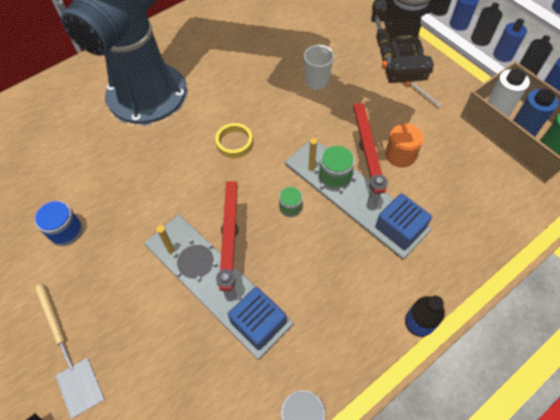

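```bash
python3 - <<'E'
from plan import *
cap('top','top1')
s=bot.read_state()
for n in ('scene','top'):
    c=bot.camera_info(n);R=np.array(c['R']);K=np.array(c['K'])
    for P in ([.626,.213,.127],s['position'],[.492,.356,.09],[.492,.356,.257],[.444,.329,.118]):
        q=K@(R@np.array(P)+c['t']);print(n,P,(q[:2]/q[2]).round(0))
    print(-R.T@c['t'])
d=np.load('sc1_d.npy')
for u,v in [(378,182),(337,157),(405,66),(385,40)]: print(u,v,w('scene',u,v,d[v,u]).round(3))
E
```

```text
scene [0.626, 0.213, 0.127] [378. 180.]
scene [0.49242354 0.35585969 0.18711191] [387.  88.]
scene [0.492, 0.356, 0.09] [379. 118.]
scene [0.492, 0.356, 0.257] [393.  63.]
scene [0.444, 0.329, 0.118] [358. 103.]
[ 0.93096567 -0.27187834  0.96382069]
top [0.626, 0.213, 0.127] [193. 150.]
top [0.49242354 0.35585969 0.18711191] [106. 214.]
top [0.492, 0.356, 0.09] [126. 217.]
top [0.492, 0.356, 0.257] [ 87. 212.]
top [0.444, 0.329, 0.118] [133. 241.]
[0.45578724 0.04899396 0.90076606]
378 182 [[0.63  0.21  0.127]]
337 157 [[0.515 0.205 0.092]]
405 66 [[0.558 0.299 0.333]]
385 40 [[0.476 0.335 0.315]]
```

View pics/top1.png

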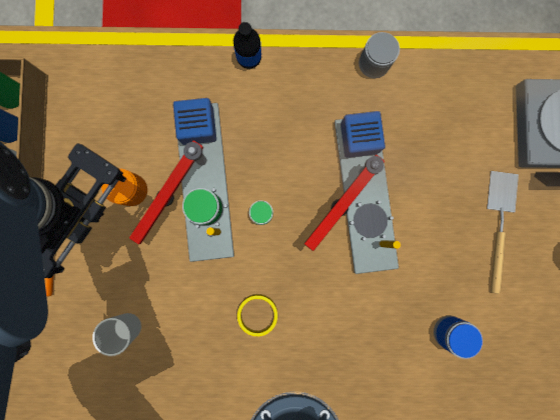

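The tool is over the outer side of the bar's free end, and the wide body runs parallel to the bar, so I can go down.

>>> servo_tool([
  [1,[-3,-6,30],0],
  [1,[0,0,30],0],
  [1,[0,0,20],0],
  [1,[0,0,17],0],
  [1,[0,0,0],0],
])

```text
time_s: 4.35
position: [0.4849, 0.3561, 0.0888]
tcp_rot: [[0.54, 0.842, -0.003], [0.842, -0.54, -0.001], [-0.002, -0.001, -1.0]]
force: [0.2, -0.3, 0.1]
opening: 0.003
```

```bash
python3 - <<'E'
from plan import *
im,_=cap('top','top2');cv2.imwrite('pics/top2c.png',cv2.resize(im[90:280,90:280],None,fx=3,fy=3))
# local tool steps: successive targets
def rel(a1,o1,a2,o2):
    p1,y1=tgt(a1,o1);p2,y2=tgt(a2,o2);t=np.radians(y1)
    # tool y points at yaw y1 (check), x = perpendicular, tool z down: x = y cross z
    ty=np.array([np.cos(t),np.sin(t)]);tx=np.array([-ty[1],ty[0]])
    d=(p2-p1)*1000;return d@tx,d@ty,-(y2-y1)
print(rel(.676,.045,.676,.0215),rel(.676,.0215,.626,.0215),rel(.1,.0215,.05,.0215))
p,y=tgt(.676,.0215);print(inc(*p,.09,y))
E
```

```text
(np.float64(-23.500000000000004), np.float64(2.4052509511526405e-14), np.float64(-0.0)) (np.float64(-9.772807409290538), np.float64(-0.8308529163380287), np.float64(-2.864788975654122)) (np.float64(-9.772807409290492), np.float64(-0.830852916338022), np.float64(-2.8647889756541165))
(array([-24.1,   0.6,  -0.2]), np.float64(-0.13780330473011304))
```

View pics/top2c.png

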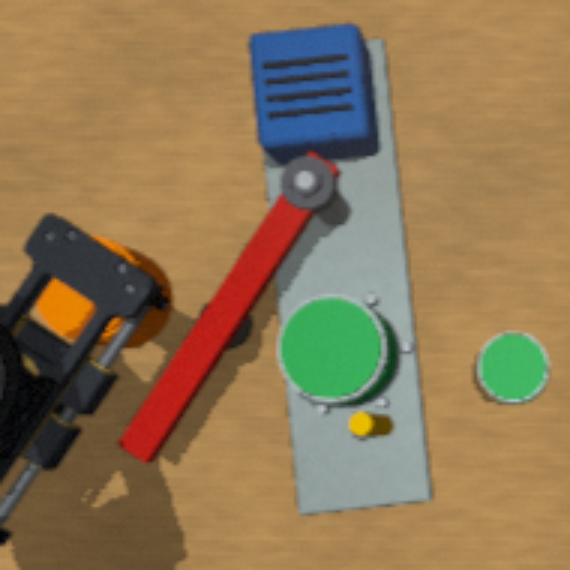

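>>> servo_tool([
  [1,[-8,0,0],0],
  [1,[-8,0,0],0],
  [1,[-7,0,0],0],
  [1,[-9.8,-0.8,0],-2.9],
  [1,[-9.8,-0.8,0],-2.9],
])

```text
time_s: 5.03
position: [0.4615, 0.3208, 0.0904]
tcp_rot: [[0.45, 0.893, 0.0], [0.893, -0.45, 0.0], [0.0, 0.0, -1.0]]
force: [0.1, -0.3, 0.3]
opening: 0.007
```

```bash
python3 - <<'E'
from plan import *
im,_=cap('top','top3');cv2.imwrite('pics/top3c.png',cv2.resize(im[90:280,90:280],None,fx=3,fy=3))
for a in (.576,):
    p,y=tgt(a,.0215);print(inc(*p,.09,y))
E
```

```text
(array([1.1, 1.1, 0.2]), np.float64(0.10253906546680014))
```

View pics/top3c.png

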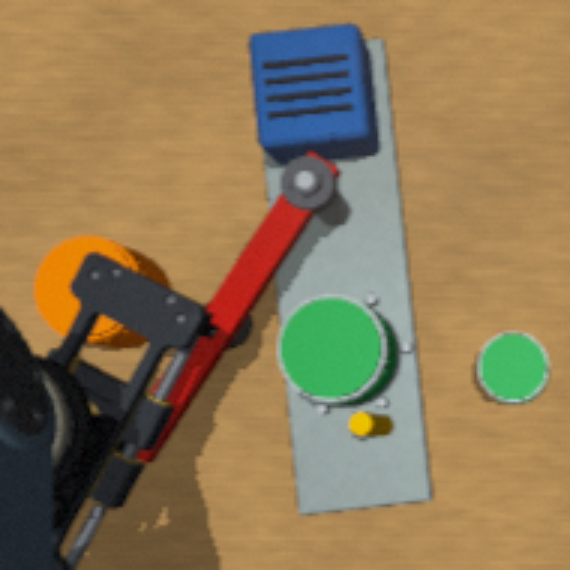

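>>> servo_tool([
  [1,[-9.8,-0.8,0],-2.9],
  [1,[-9.8,-0.8,0],-2.9],
  [1,[-9.8,-0.8,0],-2.9],
])

```text
time_s: 5.45
position: [0.4476, 0.2951, 0.0904]
tcp_rot: [[0.311, 0.951, 0.001], [0.951, -0.311, 0.0], [0.0, 0.0, -1.0]]
force: [-0.4, 0.2, 0.3]
opening: 0.004
```

```bash
python3 - <<'E'
from plan import *
im,_=cap('top','top4');im2,_=cap('scene','sc4');cv2.imwrite('pics/top4c.png',np.hstack([cv2.resize(im[90:280,90:280],(400,400)),cv2.resize(im2[60:260,240:440],(400,400))]))
for a in (.426,):
    p,y=tgt(a,.0215);print(inc(*p,.09,y))
E
```

```text
(array([-0.1,  0.5,  0.3]), np.float64(-0.014091361445153439))
```

View pics/top4c.png

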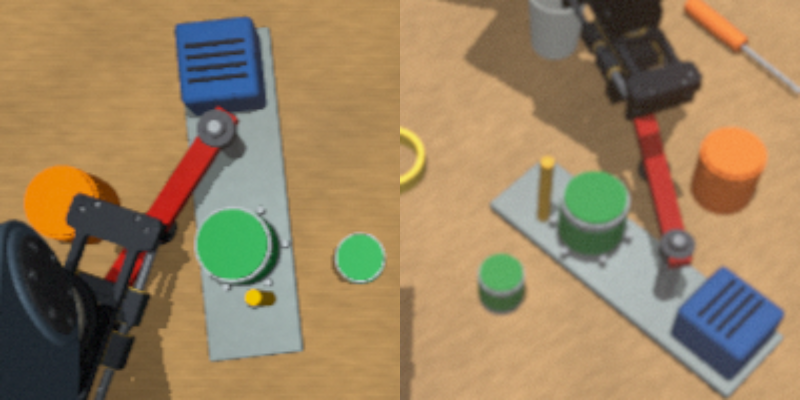

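```bash
cat > bar.py <<'E'
from plan import *
def bar(im,d,cam='top',box=None):
    hsv=cv2.cvtColor(im,cv2.COLOR_BGR2HSV)
    m=((hsv[...,0]<6)|(hsv[...,0]>174))&(hsv[...,1]>180)&(hsv[...,2]>60)
    v,u=np.nonzero(m);P=w(cam,u,v,d[v,u]);k=(abs(P[:,2]-.118)<.006)&(np.hypot(*(P[:,:2]-pin).T)<.23)
    Q=P[k][:,:2]-pin; S=np.stack([Q@e,Q@yy],1); r=np.hypot(*S.T);kk=r>.03
    l=cv2.fitLine(S[kk].astype(np.float32),cv2.DIST_HUBER,0,.01,.01).ravel()
    return len(Q), round(float(np.median(np.arctan2(S[kk,1],-S[kk,0]))),3), round(float(np.arctan(-l[1]/l[0])),3), round(float(r.max()),3)
E
python3 - <<'E'
from bar import *
for n in (0,1,2,3,4): print(n,bar(cv2.imread(f'pics/top{n}.png'),np.load(f'top{n}_d.npy')))
for n in (0,1,4): print(n,bar(cv2.imread(f'pics/sc{n}.png'),np.load(f'sc{n}_d.npy'),'scene'))
im=cv2.imread('pics/sc4.png');cv2.imwrite('pics/z.png',cv2.resize(im[60:220,310:450],None,fx=4,fy=3.7,interpolation=cv2.INTER_CUBIC))
E
```

```text
0 (1150, 0.676, 0.662, 0.216)
1 (1162, 0.678, 0.665, 0.216)
2 (1166, 0.678, 0.663, 0.216)
3 (795, 0.652, 0.606, 0.215)
4 (588, 0.692, 0.699, 0.178)
0 (379, 0.681, 0.662, 0.21)
1 (469, 0.679, 0.664, 0.214)
4 (308, 0.679, 0.654, 0.168)
```

View pics/z.png

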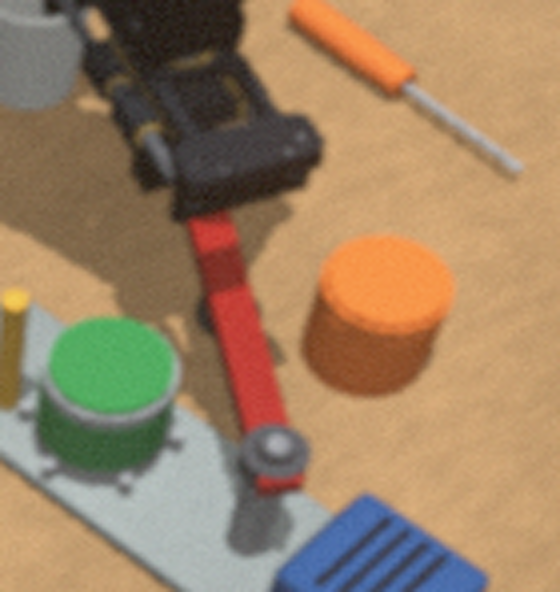

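```bash
python3 - <<'E'
from bar import *
s=bot.read_state();R=np.array(s['tcp_rot']);p=np.array(s['position']);print(p,s['force'],s['time_s'])
v,u=np.mgrid[0:420,0:560];v=v.ravel();u=u.ravel()
for cam,n in (('top','top4'),('scene','sc4')):
    im=cv2.imread(f'pics/{n}.png');d=np.load(f'{n}_d.npy')
    P=w(cam,u,v,d.ravel());T=(P-p)@R*1000
    dark=im.reshape(-1,3).max(1)<90
    k=(d.ravel()>0)&(P[:,2]>.06)&(abs(T[:,0])<120)&(abs(T[:,1])<140)&(P[:,2]<.4)&dark
    T=T[k];print(cam,k.sum())
    for z0 in range(-320,40,20):
        q=T[(T[:,2]>=z0)&(T[:,2]<z0+20)]
        if len(q): print(z0,len(q),q[:,:2].min(0).round(),q[:,:2].max(0).round(),np.median(q[:,:2],0).round())
cc=bot.camera_info('scene');q=np.array(cc['K'])@(np.array(cc['R'])@p+cc['t']);print(q[:2]/q[2])
E
```

```text
[0.44701086 0.29464339 0.0902691 ] [ 0.54916978 -0.92556534  0.29266924] 5.55
top 2654
-320 4 [-47.  32.] [-39.  40.] [-42.  37.]
-260 17 [-34.   3.] [-23.  24.] [-28.  17.]
-240 55 [-34.  -5.] [-16.  29.] [-30.  14.]
-220 341 [-36. -44.] [-0. 36.] [-31.   8.]
-200 28 [-36. -46.] [-29.  15.] [-35. -13.]
-180 13 [-20. -32.] [-15.  16.] [-20.  14.]
-160 1331 [-36. -93.] [38. 93.] [-17.  66.]
-140 673 [-36. -94.] [36. 91.] [-28.   5.]
-120 86 [-36. -87.] [28. 84.] [-35.  -6.]
-100 6 [-10. -10.] [-7. -4.] [-8. -7.]
-80 5 [ -8. -10.] [-7. -4.] [-8. -6.]
-60 1 [-9. -8.] [-9. -8.] [-9. -8.]
-40 21 [-17.  26.] [ 32. 139.] [-4. 87.]
-20 40 [-113.   27.] [ 11. 135.] [-7. 91.]
0 12 [-113.   49.] [-94. 111.] [-101.   98.]
20 21 [-112.   49.] [ 83. 121.] [-97.  86.]
scene 3868
-320 104 [-55.  14.] [29. 54.] [-30.  32.]
-300 115 [-42.  11.] [21. 38.] [ 3. 33.]
-280 306 [-34. -14.] [21. 37.] [-17.  28.]
-260 283 [-35. -12.] [24. 38.] [-19.  28.]
-240 102 [-34.  -9.] [23. 37.] [-17.  28.]
-220 426 [-38. -48.] [31. 38.] [-26.  17.]
-200 81 [-37. -41.] [19. 20.] [-22.  14.]
-180 212 [-23. -49.] [24. 20.] [-8. 14.]
-160 1168 [-38. -95.] [36. 98.] [-16.  41.]
-140 634 [-38. -92.] [31. 96.] [-24.  22.]
-120 270 [-38. -84.] [34. 89.] [-16.  34.]
-100 2 [-6. 15.] [-3. 15.] [-4. 15.]
-80 15 [-11.  -3.] [ 2. 15.] [-9. 11.]
-60 50 [-11. -10.] [ 2. 11.] [-8.  8.]
-40 11 [-10.  -7.] [5. 9.] [-7.  7.]
-20 29 [-11.  76.] [ -0. 100.] [-7. 88.]
0 23 [-102.  102.] [-47. 136.] [-70. 132.]
20 37 [-103.   95.] [-45. 136.] [-74. 131.]
[346.31263193 118.78004474]
```

```bash
python3 - <<'E'
from bar import *
a=cv2.imread('pics/sc4.png')[85:145,320:400];b=cv2.imread('pics/top4.png')[170:270,90:210]
a=cv2.resize(a,(780,585),interpolation=cv2.INTER_CUBIC);a=np.clip(a.astype(float)*1.5,0,255).astype(np.uint8)
cv2.imwrite('pics/za.png',a);cv2.imwrite('pics/zb.png',cv2.resize(b,None,fx=5,fy=5,interpolation=cv2.INTER_CUBIC))
E
```

```text
(no output)
```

View pics/za.png

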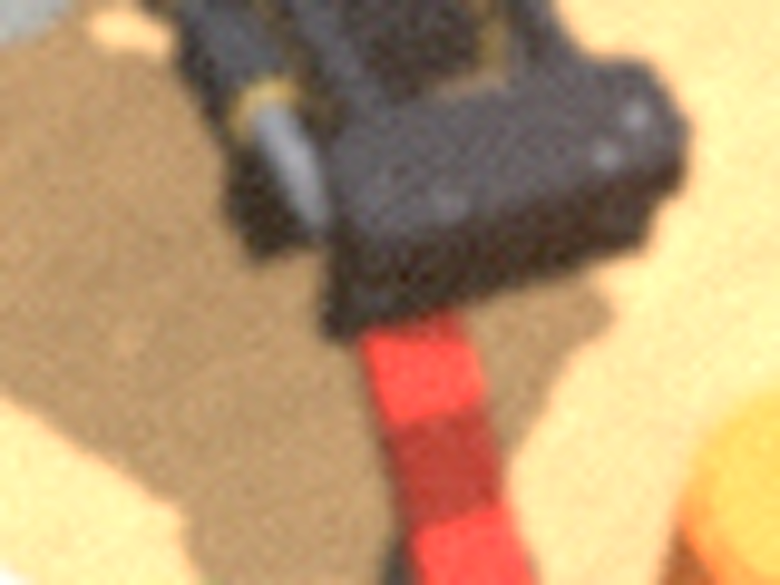

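View pics/zb.png

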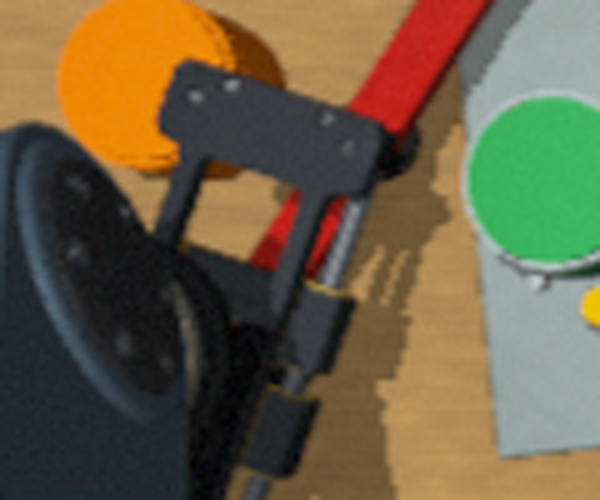

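```bash
python3 - <<'E'
from bar import *
s=bot.read_state();R=np.array(s['tcp_rot']);p=np.array(s['position'])
d=np.load('sc4_d.npy');im=cv2.imread('pics/sc4.png')
for v in range(98,124,2):
    print(v,[ (u,*((w('scene',u,v,d[v,u])[0]-p)@R*1000).round().astype(int),int(im[v,u].max())) for u in range(342,356,3)])
E
```

```text
98 [(342, np.int64(-36), np.int64(28), np.int64(-112), 67), (345, np.int64(-32), np.int64(35), np.int64(-118), 93), (348, np.int64(-29), np.int64(42), np.int64(-123), 109), (351, np.int64(-16), np.int64(31), np.int64(-107), 58), (354, np.int64(-7), np.int64(29), np.int64(-101), 46)]
100 [(342, np.int64(56), np.int64(-129), np.int64(93), 93), (345, np.int64(-31), np.int64(34), np.int64(-111), 56), (348, np.int64(-31), np.int64(46), np.int64(-122), 97), (351, np.int64(-27), np.int64(50), np.int64(-125), 98), (354, np.int64(-33), np.int64(72), np.int64(-150), 65)]
102 [(342, np.int64(53), np.int64(-122), np.int64(91), 104), (345, np.int64(-8), np.int64(-3), np.int64(-56), 36), (348, np.int64(-32), np.int64(48), np.int64(-119), 71), (351, np.int64(-28), np.int64(54), np.int64(-123), 107), (354, np.int64(-34), np.int64(74), np.int64(-147), 63)]
104 [(342, np.int64(49), np.int64(-114), np.int64(90), 104), (345, np.int64(-9), np.int64(-2), np.int64(-51), 44), (348, np.int64(-9), np.int64(12), np.int64(-66), 56), (351, np.int64(-30), np.int64(58), np.int64(-123), 99), (354, np.int64(-36), np
[... 1847 characters left out ...]
64(-64), np.int64(87), 124), (351, np.int64(51), np.int64(-62), np.int64(88), 114), (354, np.int64(-36), np.int64(87), np.int64(-115), 45)]
120 [(342, np.int64(29), np.int64(-68), np.int64(93), 125), (345, np.int64(35), np.int64(-62), np.int64(89), 123), (348, np.int64(42), np.int64(-60), np.int64(89), 129), (351, np.int64(51), np.int64(-60), np.int64(93), 128), (354, np.int64(-35), np.int64(87), np.int64(-108), 96)]
122 [(342, np.int64(26), np.int64(-61), np.int64(91), 133), (345, np.int64(32), np.int64(-57), np.int64(90), 130), (348, np.int64(39), np.int64(-54), np.int64(90), 128), (351, np.int64(46), np.int64(-51), np.int64(89), 131), (354, np.int64(55), np.int64(-50), np.int64(92), 125)]
```

The bar hasn't moved. The depth points show the real fingertips ending about 35 mm above the reported TCP, at z≈0.126, so they passed over the bar. I'll go back outside the bar and lower by another 35 mm.

```bash
python3 - <<'E'
from plan import *
p,y=tgt(.676,.045);print(inc(*p,.095,y))
E
```

```text
(array([70.2, 17.7, -4.8]), np.float64(14.309853516825427))
```

>>> servo_tool([
  [1,[0,0,-6],0],
  [1,[24,6,0],0],
  [1,[24,6,0],0],
  [1,[22,6,0],0],
  [1,[0,0,0],7.2],
])

```text
time_s: 6.18
position: [0.4885, 0.3585, 0.0967]
tcp_rot: [[0.431, 0.902, 0.003], [0.902, -0.431, 0.002], [0.003, 0.002, -1.0]]
force: [0.1, -0.2, 0.6]
opening: 0.007
```

>>> servo_tool([
  [1,[0,0,10],7.2],
  [1,[0,0,10],0],
  [1,[0,0,10],0],
  [1,[0,0,8],0],
  [1,[0,0,0],0],
])

```text
time_s: 6.8
position: [0.486, 0.356, 0.0572]
tcp_rot: [[0.538, 0.843, -0.002], [0.843, -0.538, -0.001], [-0.002, -0.001, -1.0]]
force: [-0.4, -0.2, -0.7]
opening: 0.004
```

```bash
cat > tip.py <<'E'
from bar import *
def tip(d):
    s=bot.read_state();R=np.array(s['tcp_rot']);p=np.array(s['position'])
    v,u=np.mgrid[0:420,0:560];T=(w('scene',u.ravel(),v.ravel(),d.ravel())-p)@R*1000
    k=(d.ravel()>0)&(np.abs(T[:,0])<13)&(np.abs(T[:,1])<20)&(T[:,2]>-90)&(T[:,2]<30)
    q=T[k];return len(q),(q[q[:,2].argsort()][-8:]).round(0).tolist()
E
python3 - <<'E'
from tip import *
im,d=cap('scene','sc5');print(tip(d))
p,y=tgt(.676,.0215);print(inc(*p,.056,y));print(bot.read_state()['position'],bot.read_state()['force'])
cv2.imwrite('pics/z5.png',cv2.resize(im[50:200,300:450],None,fx=4,fy=4,interpolation=cv2.INTER_CUBIC))
E
```

```text
(14, [[-9.0, 3.0, -44.0], [-9.0, 7.0, -43.0], [-7.0, -2.0, -42.0], [-7.0, 7.0, -42.0], [-9.0, 9.0, -41.0], [-9.0, -5.0, -39.0], [-9.0, 10.0, -38.0], [-8.0, -4.0, -36.0]])
(array([-24.2,  -0.3,   1.7]), np.float64(0.004649282674762389))
[0.48638727 0.35619824 0.05766697] [ 0.5035727  -0.0007497  -0.02128827]
```

View pics/z5.png

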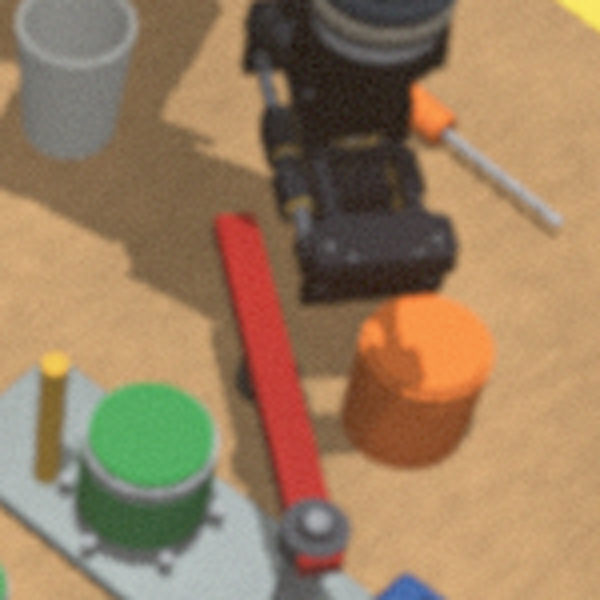

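>>> servo_tool([
  [1,[-8,0,2],0],
  [1,[-8,0,0],0],
  [1,[-7,0,0],0],
  [1,[-9.8,-0.8,0],-2.9],
  [1,[-9.8,-0.8,0],-2.9],
])

```text
time_s: 7.48
position: [0.463, 0.3209, 0.0564]
tcp_rot: [[0.449, 0.894, 0.002], [0.894, -0.449, 0.001], [0.002, 0.001, -1.0]]
force: [1.0, 1.5, -0.9]
opening: 0.006
```

>>> servo_tool([
  [1,[-9.8,-0.8,0],-2.9],
  [1,[-9.8,-0.8,0],-2.9],
])

```text
time_s: 7.72
position: [0.4531, 0.3039, 0.0564]
tcp_rot: [[0.356, 0.934, 0.001], [0.934, -0.356, 0.001], [0.001, 0.001, -1.0]]
force: [0.5, 1.9, -0.8]
opening: 0.006
```

```bash
python3 - <<'E'
from tip import *
im,d=cap('scene','sc6');im2,d2=cap('top','top6');print(bar(im,d,'scene'),bar(im2,d2))
p,y=tgt(.476,.0215);print(inc(*p,.056,y));print(bot.read_state()['position'],bot.read_state()['force'])
cv2.imwrite('pics/z6.png',np.hstack([cv2.resize(im2[90:280,90:280],(400,400)),cv2.resize(im[60:260,240:440],(400,400))]))
E
```

```text
(356, 0.463, 0.433, 0.211) (910, 0.449, 0.42, 0.215)
(array([-0.1, -0.5,  0.3]), np.float64(0.09028966247362291))
[0.4522512  0.30311661 0.05631053] [ 0.80784095  0.1569934  -0.00237663]
```

View pics/z6.png

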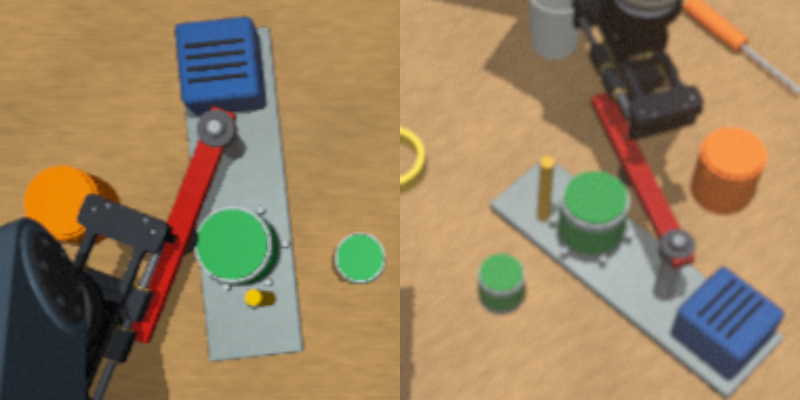

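>>> servo_tool([
  [1,[-9.8,-0.8,0],-2.9],
  [1,[-9.8,-0.8,0],-2.9],
  [1,[-9.8,-0.8,0],-2.9],
  [1,[-9.8,-0.8,0],-2.9],
  [1,[-9.8,-0.8,0],-2.9],
])

```text
time_s: 8.45
position: [0.4369, 0.2581, 0.0564]
tcp_rot: [[0.112, 0.994, 0.002], [0.994, -0.112, 0.001], [0.001, 0.001, -1.0]]
force: [0.8, 1.6, 0.6]
opening: 0.006
```

>>> servo_tool([
  [1,[-9.8,-0.8,0],-2.9],
  [1,[-9.8,-0.8,0],-2.9],
  [1,[-5,-0.4,0],-1.4],
])

```text
time_s: 8.82
position: [0.4328, 0.2334, 0.0564]
tcp_rot: [[-0.013, 1.0, 0.001], [1.0, 0.013, 0.001], [0.001, 0.001, -1.0]]
force: [-0.8, 1.3, 0.0]
opening: 0.006
```

```bash
python3 - <<'E'
from tip import *
im,d=cap('scene','sc7');im2,d2=cap('top','top7');print(bar(im,d,'scene'),bar(im2,d2))
p,y=tgt(.101,.0215);print(inc(*p,.056,y));print(bot.read_state()['position'],bot.read_state()['force'])
cv2.imwrite('pics/z7.png',np.hstack([cv2.resize(im2[90:280,90:280],(400,400)),cv2.resize(im[60:260,240:440],(400,400))]))
E
```

```text
(313, 0.074, 0.048, 0.21) (738, 0.067, 0.039, 0.214)
(array([-0. , -1.8,  0.2]), np.float64(0.28417432083686833))
[0.43262711 0.23315123 0.05619809] [-0.16957829  0.33319197  0.53854795]
```

View pics/z7.png

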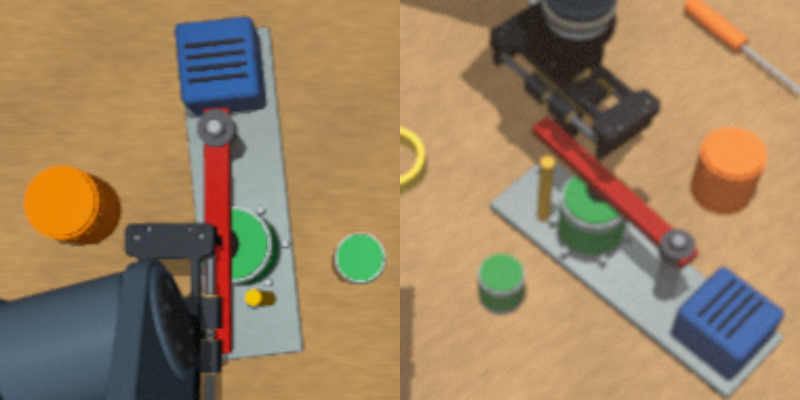

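>>> servo_tool([
  [1,[-5,-0.4,0],-1.5],
  [1,[-4,-0.4,0],-1.2],
])

```text
time_s: 9.18
position: [0.4321, 0.2244, 0.0561]
tcp_rot: [[-0.062, 0.998, 0.0], [0.998, 0.062, 0.0], [0.0, 0.0, -1.0]]
force: [0.5, 1.2, 1.2]
opening: 0.004
```

>>> servo_tool([
  [1,[-2,0,0],-0.5],
  [1,[0,0,0],0],
])

```text
time_s: 9.43
position: [0.432, 0.2221, 0.056]
tcp_rot: [[-0.069, 0.998, -0.0], [0.998, 0.069, -0.0], [-0.0, -0.0, -1.0]]
force: [-0.1, 0.3, 0.1]
opening: 0.005
```

>>> servo_tool([
  [1,[-1.5,0,0],-0.5],
  [1,[0,0,0],0],
])

```text
time_s: 9.68
position: [0.432, 0.2208, 0.056]
tcp_rot: [[-0.078, 0.997, -0.0], [0.997, 0.078, -0.0], [-0.0, -0.0, -1.0]]
force: [-0.7, 0.6, 0.2]
opening: 0.007
```

>>> servo_tool([
  [1,[-1.5,0,0],0],
  [1,[0,0,0],0],
])

```text
time_s: 9.93
position: [0.432, 0.2193, 0.056]
tcp_rot: [[-0.078, 0.997, -0.0], [0.997, 0.078, -0.0], [-0.0, -0.0, -1.0]]
force: [-0.2, 0.6, 0.2]
opening: 0.005
```

>>> servo_tool([
  [1,[-1.5,0,0],0],
  [1,[0,0,0],0],
])

```text
time_s: 10.18
position: [0.4323, 0.2178, 0.056]
tcp_rot: [[-0.078, 0.997, -0.0], [0.997, 0.078, -0.0], [-0.0, -0.0, -1.0]]
force: [-1.0, 1.1, -0.1]
opening: 0.007
```

```bash
python3 - <<'E'
from tip import *
im,d=cap('scene','sc8');im2,d2=cap('top','top8');print(bar(im,d,'scene'),bar(im2,d2))
p,y=tgt(.0,.0215);print(inc(*p,.056,y));print(bot.read_state()['position'],bot.read_state()['force'])
cv2.imwrite('pics/z8.png',np.hstack([cv2.resize(im2[90:280,90:280],(400,400)),cv2.resize(im[60:260,240:440],(400,400))]))
E
```

```text
(318, -0.004, -0.017, 0.21) (712, -0.013, -0.045, 0.213)
(array([-4.3, -3.1,  0.1]), np.float64(-1.7375553253143607))
[0.43259085 0.21785426 0.05606807] [-0.17867408  0.24109782 -0.60601252]
```

View pics/z8.png

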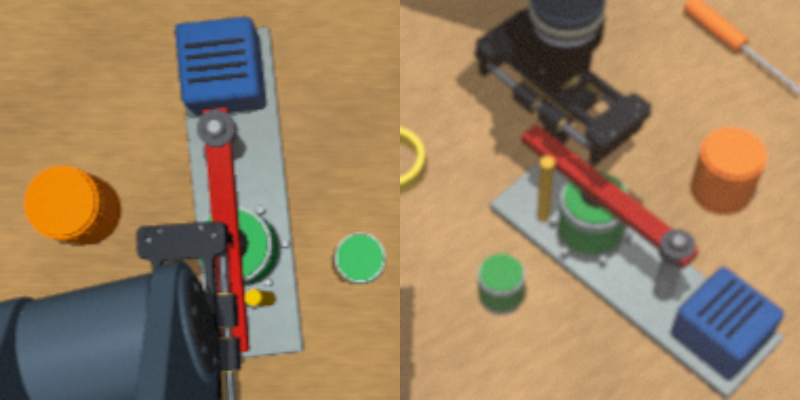

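>>> servo_tool([
  [1,[-1.5,0,0],-0.5],
  [1,[0,0,0],0],
])

```text
time_s: 10.52
position: [0.4326, 0.2164, 0.0561]
tcp_rot: [[-0.086, 0.996, 0.0], [0.996, 0.086, -0.0], [-0.0, 0.0, -1.0]]
force: [-0.8, -0.1, 0.1]
opening: 0.007
```

>>> servo_tool([
  [1,[-1.5,0,0],-0.5],
  [1,[0,0,0],0],
])

```text
time_s: 10.78
position: [0.4326, 0.2149, 0.0561]
tcp_rot: [[-0.095, 0.995, -0.0], [0.995, 0.095, -0.0], [0.0, -0.0, -1.0]]
force: [-0.8, 1.5, -0.2]
opening: 0.003
```

>>> servo_tool([
  [1,[-1.5,0,0],-0.5],
  [1,[0,0,0],0],
])

```text
time_s: 11.02
position: [0.4325, 0.2147, 0.0561]
tcp_rot: [[-0.103, 0.995, -0.0], [0.995, 0.103, 0.002], [0.002, 0.0, -1.0]]
force: [-1.7, 7.5, 0.8]
opening: 0.005
```

>>> servo_tool([
  [1,[-1,0,0],0],
  [1,[0,0,0],0],
])

```text
time_s: 11.28
position: [0.4325, 0.2147, 0.0561]
tcp_rot: [[-0.102, 0.995, -0.0], [0.995, 0.102, 0.004], [0.004, 0.0, -1.0]]
force: [-3.5, 9.5, -0.6]
opening: 0.006
```

>>> servo_tool([
  [1,[-1,0,0],0],
  [1,[0,0,0],0],
])

```text
time_s: 11.52
position: [0.4326, 0.2147, 0.0562]
tcp_rot: [[-0.101, 0.995, 0.0], [0.995, 0.101, 0.005], [0.005, 0.001, -1.0]]
force: [-2.6, 15.0, -0.2]
opening: 0.005
```

```bash
python3 - <<'E'
from tip import *
im,d=cap('scene','sc9');im2,d2=cap('top','top9');print(bar(im,d,'scene'),bar(im2,d2))
cv2.imwrite('pics/z9.png',np.hstack([cv2.resize(im2[140:260,150:270],(400,400)),cv2.resize(im[100:200,280:380],(400,400))]))
E
```

```text
(294, -0.019, -0.046, 0.209) (689, -0.028, -0.055, 0.213)
```

View pics/z9.png

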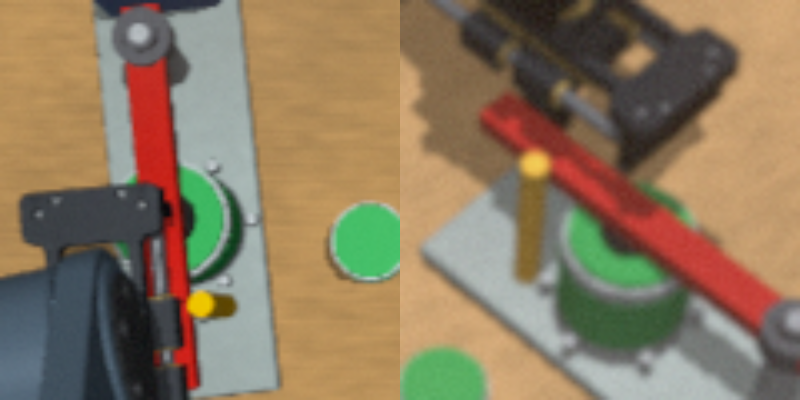

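Force has climbed to 15 N with no further travel, so the bar is against the post. I'll back off, lift and check.

>>> servo_tool([
  [1,[5,0,0],0],
  [1,[15,0,0],0],
  [1,[20,0,0],0],
  [1,[0,0,-30],0],
  [1,[0,0,-50],0],
])

```text
time_s: 12.25
position: [0.4276, 0.2513, 0.1356]
tcp_rot: [[-0.105, 0.995, -0.004], [0.995, 0.105, -0.002], [-0.001, -0.004, -1.0]]
force: [-0.7, 0.2, -0.6]
opening: 0.004
```

>>> servo_tool([
  [1,[40,0,-30],0],
  [1,[50,0,0],0],
  [1,[50,0,0],0],
  [1,[40,0,0],0],
  [1,[0,0,0],0],
])

```text
time_s: 12.88
position: [0.4097, 0.4332, 0.166]
tcp_rot: [[-0.108, 0.994, 0.001], [0.994, 0.108, 0.001], [0.001, 0.001, -1.0]]
force: [0.1, -0.5, -0.4]
opening: 0.002
```

```bash
python3 - <<'E'
from tip import *
im,d=cap('scene','sc10');im2,d2=cap('top','top10');print(bar(im,d,'scene'),bar(im2,d2))
s=bot.read_state();print(s['time_s'],s['position'],s['force'])
for n in ('0','10'):
    i=cv2.imread(f'pics/top{n}.png');dd=np.load(f'top{n}_d.npy');print(w('top',310,246,dd[246,310]).round(3))
cv2.imwrite('pics/z10.png',np.hstack([im2[90:280,:420][:, 60:410],cv2.resize(im[80:270,200:450],(250,190))]))
E
```

```text
(350, 0.005, -0.012, 0.208) (1115, 0.008, -0.011, 0.213)
12.975 [0.40954773 0.43008231 0.16564976] [ 0.83761289 -0.00382671  0.15810373]
[[ 0.436 -0.022  0.119]]
[[ 0.436 -0.022  0.122]]
```

View pics/z10.png

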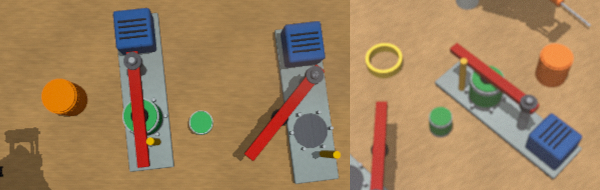

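```bash
python3 - <<'E'
from tip import *
for n in (9,10):
    im=cv2.imread(f'pics/top{n}.png');d=np.load(f'top{n}_d.npy')
    hsv=cv2.cvtColor(im,cv2.COLOR_BGR2HSV);m=((hsv[...,0]<6)|(hsv[...,0]>174))&(hsv[...,1]>150)&(hsv[...,2]>60)
    out=[]
    for v in range(180,236,6):
        u=np.nonzero(m[v,150:250])[0]+150
        if len(u): out.append((v,int(u.min()),int(u.max())))
    print(out)
im=cv2.imread('pics/top10.png');cv2.imwrite('pics/z11.png',cv2.resize(im[180:260,170:250],(560,560),interpolation=cv2.INTER_CUBIC))
E
```

```text
[(180, 190, 201), (186, 191, 202), (192, 192, 202), (198, 199, 203), (204, 201, 204), (210, 199, 204), (216, 193, 205), (222, 194, 205), (228, 194, 206), (234, 204, 206)]
[(180, 190, 201), (186, 191, 202), (192, 192, 202), (198, 192, 203), (204, 192, 204), (210, 193, 204), (216, 194, 205), (222, 194, 205), (228, 195, 206), (234, 195, 206)]
```

View pics/z11.png

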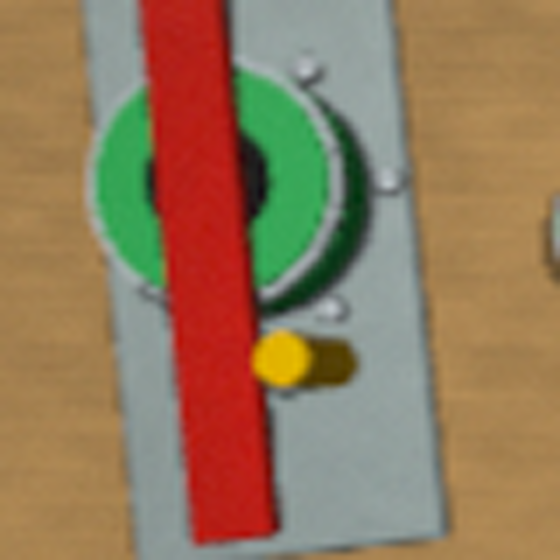

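The bar lies over the lid and against the post, the tin is standing in its cradle, and the arm is clear.

```bash
python3 -c "
from rig import bot
print(bot.hand_in())"
```

```text
the job is handed in; nothing more can be done
None
```

The red bar on the green tin's stand now lies over the lid, up against the yellow stop post. I handed the job in at about 13 s of the 32 s allowed.

- **Failed first push:** the closed fingers passed over the bar without moving it. The depth images showed the fingertips about 35 mm higher than the reported TCP. I went back, lowered by that much, and the second push worked.
- **At the stop:** the force rose to about 15 N with no further movement, so I backed off. I then lifted the arm clear.
- **Last checks:** with the arm away, both cameras put the bar within about 0.01 rad of closed, and its edge did not shift when I let go. The tin stands in its cradle, and the empty stand's bar reads the same position as at the start. No check disagreed at the end.

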